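# Seat the filter collar under its swing guard

### The arm

A 6-joint arm with a two-finger parallel gripper is mounted at the origin on a cart in front of the work surface, level with it; the furniture and walls round the work are solid. World frame = base frame: x ahead of the robot, y to its left, z up, the work surface at z = 0. Lengths are in mm, angles in rad, forces in N, time in s.
With the tool pointing down it reaches from about 225 to 875 mm from the base axis. Payload 3.4 kg.
Tool frame: the origin (TCP) lies at the very end of the fingers, on their centre line; the grasp point (between the pads) lies 19 mm behind it (bot.tcp_to_grasp is the distance from the TCP to the grasp point, in mm); z points along the fingers, y is the line along which they close (so a half turn about z gives the same grasp; the last joint's range is limited). The gripper opens to 85 mm and grips with 20 to 120 N. Pads are 22 mm wide; open, the fingers measure 114 mm over their backs; the gripper's body (76 mm by 85 mm) begins 54 mm behind the grasp point. The pads swing forward as they close: fully open they stand 13 mm farther back than shut.
Start: joints at [-1.33, 0.276, 1.505, -0, 1.361, -0.121], TCP at [203.527, -537.81, 231.328] pointing down, gripper open.
Joint ranges: [-2.89, 2.89], [-0.75, 2.08], [0.22, 2.7], [-1.18, 4.32], [0.11, 2.71], [-2.7, 2.7]. Speed limits (rad/s): [2.57, 2.57, 3.14, 3.14, 3.14, 3.14].

### API

Orientations are given as a unit quaternion [w, x, y, z].
In Python, from workcell import bot gives the robot as it stands. The module is installed in compiled form; this text tells all that it offers.
- The arm moves only by the tool drive_tool, never from a script. Its argument "deltas" is a list of rows, each a list of 7 numbers: the closure, from 0 (fully open) to 1 (shut), then the shift along the tool's x, y, z in cm, then the turn, a rotation vector about the tool's x, y, z in degrees. A call has 1 to 12 rows; each row is the pose to reach, as a shift and turn from the pose commanded when the call began, along the tool's axes at that moment; what a row does not reach only later rows make up. A row lasts 1/12 s, in which the tool goes at most 41.7 mm and 7.16 degrees, less where a joint would pass 70% of its speed; a pose out of reach is approached as far as the arm can. A call with a gripper value outside its range is refused whole. The fingers move at their own pace and stop on an object; "force" is the grip in N (left out, the last holds). Time passes only in rows, so rows that repeat a pose let the fingers close. It gives the time, the measured TCP pose, the force, the opening and the grip force at its end, in the units of the state.
- bot.read_state(): the state, without advancing time (a new reading comes with each control period).
- bot.camera(name): name is "scene" or "top"; returns a dict with "frame" (480x640x3 uint8, blue, green, red), "vfov" (degrees; the focal length in pixels is half the picture's height over the tangent of half this angle, whatever the lens; pixels are square), "cx", "cy" (the principal point, pixels), "rvec" (rotation vector, rad) and "tvec" (3), from world to camera coordinates, as OpenCV has them. Camera axes: x right, y down, z forward; pixel columns grow to the right and rows downward; lengths in mm; the calibration is good to about 2 mm. A picture is of the moment at which its call begins. There is no depth.
- bot.close_job(): hands the job in; it is judged then, once.
The state is a dict: "time": time; "joint_pos": joint angles; "joint_vel": joint speeds; "joint_efforts": joint torques, N m; "eef_pos": TCP position; "ee_rot": TCP orientation; "wrist_force": force on the tool from outside, world axes, zero at the start; "torque": the same for the moment, N m; "grip_width": finger opening in mm; "finger_force": force on a finger pad.
Only numpy, scipy, OpenCV 4.12 (cv2) and the standard library are available. Lean on these libraries where they do the work, as an engineer would, in place of code of your own. Each camera call takes 0.05 s, during which the arm holds its last target. There are 200 camera calls.

### The job

On the bench stands a small filter unit; its knurled round collar cap sits high, resting on pins hidden inside it. Swing the unit's guard (it has a peg handle) fully open, then turn the collar until its hidden keyways drop over the pins, and push it down fully home against its spring. Finish while still holding the collar pushed home, as the spring lifts it when let go; leave the guard open and the other things on the bench where they are.

Things in the scene. Friction and masses are not known exactly. Their poses are not given: they have to be found in the camera images.
- mount: The filter unit, fixed to the bench: grey base plate (140 x 220 x 10 mm) with a round aluminium body 68 mm across at the top, whose flat top (the seat) is 80 mm above the bench. Origin on the bench, on the collar's vertical axis; z up, x away from the side where the guard opens. The guard's hinge post stands 115 mm to its -y side.
- guard_hinge (a point): Point on the guard's vertical hinge axis, at the height of the guard's top (150 mm above the bench). The guard is a dark sheet 90 mm wide (45 mm either side of the line out from the hinge), reaching 176 mm from the hinge, underside at 146 mm, with a front apron hanging down to 110 mm; closed, it covers the collar.
- guard_handle (a point): Middle of the guard's handle: a black upright round peg, 16 mm in diameter and 40 mm tall (20 mm above and below this point), standing on the guard's flat top 161 mm from the hinge axis. The peg can be pinched from above.
- guard (a joint): Opening angle of the guard in rad: 0 closed over the collar, stop at 1.85; at least 1.3 counts as open. It grows anticlockwise seen from above: the peg moves towards the robot, then to the mount's -y side. It stays where it is left (friction 0.06 N m).
- collar: The knurled round aluminium collar cap, 56 mm in diameter, 40 mm tall, closed on top, about 0.18 kg, on the mount's vertical axis, with 2 mm of sideways play. Origin at the centre of its underside, z up; its yaw tells nothing about the pins. At the start its underside is 94 mm above the bench, resting on three hidden pins; home, it lies on the seat at 80 mm.
- sanding_block: Bystander: brown sanding block, 63 x 106 x 35 mm, lying on the bench. Origin under its centre.
- collar_top (a point): Centre of the collar's top. Three keyways inside, 120 degrees apart, fit the pins after a clockwise turn (from above) of 20 to 75 degrees, different every time, within 6 degrees either way; until then pushing down moves it less than 1.5 mm. It then goes down 14 mm: after 7 mm it meets a spring (3 N, about 9 N when home). If it binds on the way, turn it a few degrees.
- screwdriver: Bystander: screwdriver, 190 mm long, 26 mm thick, lying on the bench to the right of the unit. Origin under its centre.
- tub: Bystander: round tub with a lid, 61 mm across, 54 mm tall, standing behind the unit. Origin under its centre.

How it is judged (in metres and radians):
On the way, in this order (a step that is already met when the one before it is completed fails the run):
1. the guard is swung open (at least 1.3 rad) while the collar still rests on its pins (value of joint guard above 1.3 rad and z of collar in the frame of mount above 0.0915 m), for 0.2 s.
2. the collar's keyways have dropped over the pins (underside less than 89 mm above the bench) (z of collar in the frame of mount below 0.089 m and horizontal distance between collar and mount below 0.005 m), for 0.2 s.
At the end, for the whole second after the job is handed in: The robot's fingers still hold the collar pushed home (more than 2 N on it): its underside within 2.2 mm of the seat, within 5 mm of the axis and upright within 0.08 rad, through the last second; the guard is open at least 1.3 rad (z of collar in the frame of mount below 0.0822 m and horizontal distance between collar and mount below 0.005 m and angle between collar's own z axis and vertical below 0.08 rad and contact force between the fingers and collar above 2 N and value of joint guard above 1.3 rad); the arm keeps its last pose, push and grip.
It fails at once if a bystander (sanding block, screwdriver, tub) is moved more than 30 mm (distance of any of sanding_block, screwdriver, tub from where it was at the start of the episode above 0.03 m).
It also fails if it takes over 58 s, if anything falls off the work surface, if the arm or the gripper's body presses on something with over 40 N, if the wrist force passes 120 N, or if a joint passes its speed limit or range.

## Working session

There is one attempt and no reset: what is moved stays moved. The work goes in short steps, Python scripts to look and compute and a tool call to move; the robot and the scene stay as the last step left them, time stands still between calls to the robot, and variables do not carry over. Pictures are saved under pics/ and viewed, at most 10 in all, crops included, and the job is handed in when it is done.

Besides the shell and the picture viewer there is one more tool, called after "Emit:" as name(argument=value, ...) on one line, values as JSON. drive_tool: Moves the arm, as the interface text tells. Its arguments: {"type":"object","properties":{"deltas":{"type":"array"},"force":{"type":"number"}},"required":["deltas"]}

```bash
mkdir -p pics
python3 - <<'E'
from workcell import bot
import cv2
for n in("scene","top"):
    c=bot.camera(n); cv2.imwrite(f"pics/{n}0.png",c["frame"]); print(n,{k:c[k] for k in c if k!="frame"})
print(bot.read_state())
E
```

```text
scene {'vfov': 49.307691620418474, 'cx': 316.0004191062797, 'cy': 243.08525952259657, 'rvec': array([ 1.13579097, -2.09543567,  1.20723655]), 'tvec': array([149.52007962, 430.50112687, 763.67107274])}
top {'vfov': 54.1575598965012, 'cx': 319.15345865163323, 'cy': 244.74370394501227, 'rvec': array([ 2.12131128, -2.151621  ,  0.17021581]), 'tvec': array([-229.36909972,  627.95118672,  886.92654884])}
{'time': 0.1, 'joint_pos': array([-1.33000753e+00,  2.76519651e-01,  1.50600146e+00, -3.90307946e-05,
        1.36068014e+00, -1.20966470e-01]), 'joint_vel': array([-1.26450578e-03, -1.77771996e-03, -3.07425780e-03, -1.11318843e-03,
        9.78074339e-05,  7.06561867e-04]), 'joint_efforts': array([ 3.25031302e-03, -4.17698264e+01, -2.46404922e+01,  1.60380807e-05,
        5.82660708e-03,  1.01513388e-05]), 'eef_pos': array([ 203.39054539, -537.33112049,  230.53512431]), 'ee_rot': array([-8.01709330e-04,  9.83685138e-01,  1.79896921e-01, -6.72060977e-05]), 'wrist_force': array([-0.12839117,  0.1354463 ,  0.13449453]), 'torque': array([ 0.04013662,  0.03032654, -0.02372397]), 'finger_force': 0.0, 'grip_width': 85.51929549141725}
```

View pics/scene0.png

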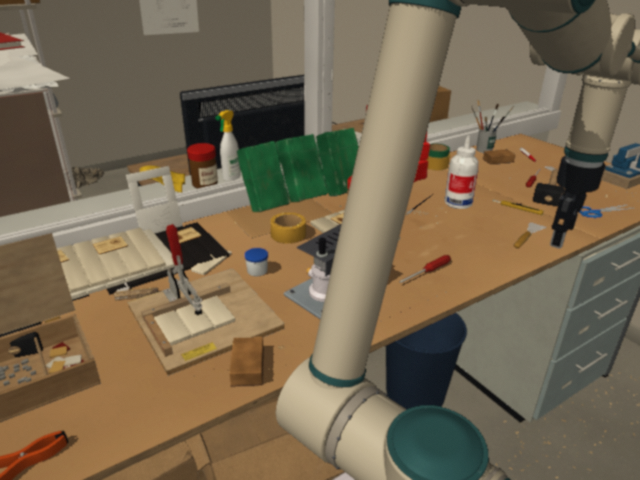

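View pics/top0.png

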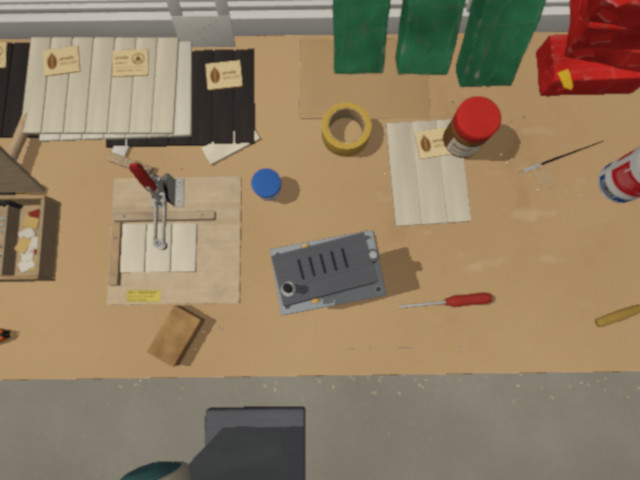

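```bash
python3 - <<'E'
import cv2
a=cv2.imread("pics/top0.png")[220:325,250:410]
cv2.imwrite("pics/c0.png",cv2.resize(a,None,fx=5,fy=5,interpolation=cv2.INTER_CUBIC))
E
cat > h.py <<'E'
import numpy as np,cv2
from workcell import bot
def cal(c):
    f=240/np.tan(np.radians(c["vfov"])/2)
    return np.array([[f,0,c["cx"]],[0,f,c["cy"]],[0,0,1]]),np.array(c["rvec"]),np.array(c["tvec"])
def at_z(c,uv,z):
    K,r,t=cal(c);R=cv2.Rodrigues(r)[0];o=-R.T@t
    d=R.T@np.linalg.inv(K)@np.array([*uv,1.]);return o+d*(z-o[2])/d[2]
def proj(c,P):
    K,r,t=cal(c);return cv2.projectPoints(np.array(P,float).reshape(-1,1,3),r,t,K,None)[0][:,0]
E
```

```text
(no output)
```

View pics/c0.png

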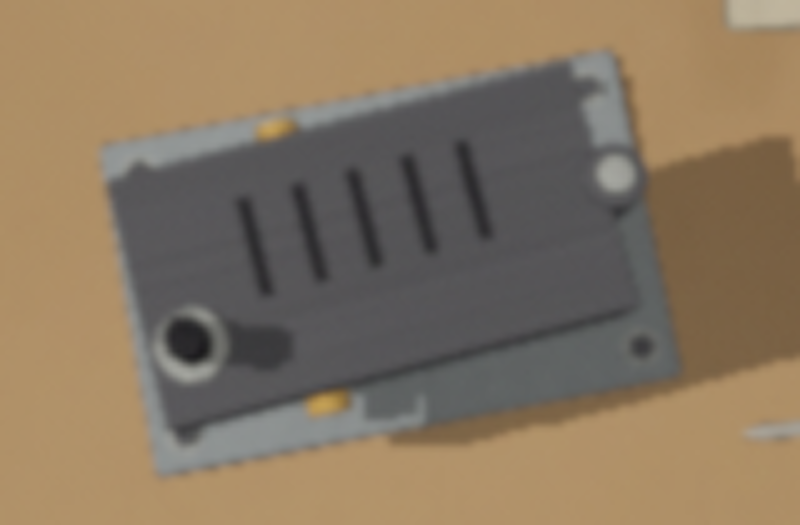

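Run:
```python
from h import *
c=bot.camera("top")
g=lambda u,v,z:at_z(c,(250+(u+.5)/5-.5,220+(v+.5)/5-.5),z)[:2]
print("peg",g(187,340,190),"ring",g(190,343,150),"post",[g(616,174,z) for z in(150,160)])
G=np.array([g(*p,150) for p in((107,182),(575,62),(637,305),(172,430))])
B=np.array([g(*p,10) for p in((102,145),(610,52),(680,375),(160,475))])
for n,q in(("G",G),("B",B)):
    print(n,q.round(1).tolist(),[np.linalg.norm(q[i]-q[i-1]).round(1) for i in range(4)],q.mean(0))
    d=(q[0]+q[3]-q[1]-q[2]); print(np.degrees(np.arctan2(d[1],d[0])))
K,r,t=cal(c);print(-cv2.Rodrigues(r)[0].T@t)
for n,p,z in(("block",(175,335),35),("tub",(266,183),54),("sdtip",(402,306),13),("sdend",(491,298),13)): print(n,at_z(c,p,z))
```

```text
peg [ 530.18174735 -183.66434969] ring [ 531.96074015 -181.88985638] post [array([ 589.69812724, -333.3085051 ]), array([ 588.30019549, -332.16749377])]
G [[589.4, -152.6], [630.4, -320.0], [543.1, -339.2], [501.7, -175.5]] [np.float64(90.6), np.float64(172.3), np.float64(89.4), np.float64(168.8)] [ 566.15014397 -246.81395374]
103.95486252210492
B [[624.5, -135.8], [660.9, -348.4], [525.8, -372.8], [488.3, -159.8]] [np.float64(138.3), np.float64(215.7), np.float64(137.2), np.float64(216.3)] [ 574.87663428 -254.20869873]
99.84520835952549
[ 474.31198    -239.12872736  975.40616014]
block [451.10572593  48.22339462  35.        ]
tub [ 752.73793726 -131.99161908   54.        ]
sdtip [ 502.12140966 -404.85488442   13.        ]
sdend [ 515.73918422 -586.71883967   13.        ]
```

```bash
cat >> h.py <<'E'
from scipy.spatial.transform import Rotation as Ro
def pose():
    s=bot.read_state();q=s["ee_rot"];return s,np.array(s["eef_pos"]),Ro.from_quat([q[1],q[2],q[3],q[0]])
def plan(p,yang):
    s,p0,R0=pose();a=np.radians(yang)
    y=np.array([np.cos(a),np.sin(a),0]);z=np.array([0,0,-1.]);R=Ro.from_matrix(np.c_[np.cross(y,z),y,z])
    print(s["time"],p0.round(1),"->",p,"cm",(R0.inv().apply(np.array(p)-p0)/10).round(2),"deg",np.degrees((R0.inv()*R).as_rotvec()).round(1),"q",np.degrees(s["joint_pos"]).round(0),s["grip_width"])
E
python3 -c "
from h import *
plan([531,-183,231],-158)"
```

```text
0.15 [ 203.4 -537.4  230.7] -> [531, -183, 231] cm [ 43.18 -21.55   0.  ] deg [-0.1  0.1 88.7] q [-76.  16.  86.   0.  78.  -7.] 85.1633190090999
```

Emit:
drive_tool(deltas=[[0,43.2,-21.5,0,0,0,88.7],[0,43.2,-21.5,0,0,0,88.7],[0,43.2,-21.5,0,0,0,88.7],[0,43.2,-21.5,0,0,0,88.7],[0,43.2,-21.5,0,0,0,88.7],[0.3,43.2,-21.5,0,0,0,88.7],[0.4,43.2,-21.5,0,0,0,88.7],[0.4,43.2,-21.5,0,0,0,88.7],[0.4,43.2,-21.5,0,0,0,88.7],[0.4,43.2,-21.5,0,0,0,88.7],[0.4,43.2,-21.5,0,0,0,88.7],[0.4,43.2,-21.5,0,0,0,88.7]], force=30)

```text
time: 1.15
eef_pos: [515.1, -201.2, 231.1]
ee_rot: [0.0, 0.874, -0.486, -0.0]
wrist_force: [0.4, -1.6, 0.1]
grip_width: 51.1
finger_force: 0.0
```

Emit:
drive_tool(deltas=[[0.4,0,0,0,0,0,0],[0.4,0,0,0,0,0,0],[0.4,0,0,0,0,0,0]])

```text
time: 1.4
eef_pos: [513.8, -202.9, 230.9]
ee_rot: [0.0, 0.876, -0.482, -0.001]
wrist_force: [0.2, -0.3, 0.4]
grip_width: 51.6
finger_force: 0.0
```

```bash
python3 -c "
from h import *
plan([531,-183,160],-158)
for n in('top','scene'):
  c=bot.camera(n);u=proj(c,[[531,-183,190]])[0].astype(int);print(n,u)
  a=c['frame'][max(u[1]-50,0):u[1]+50,max(u[0]-65,0):u[0]+65];cv2.imwrite(f'pics/p_{n}.png',cv2.resize(a,(390,300)))
cv2.imwrite('pics/p.png',np.hstack([cv2.imread('pics/p_top.png'),cv2.imread('pics/p_scene.png')]))
"
```

```text
1.4 [ 513.8 -202.9  230.9] -> [531, -183, 160] cm [-0.76 -2.52  7.09] deg [ 0.1  0.  10.3] q [-29.  14.  89.  -0.  77. 119.] 51.555829919643095
top [286 287]
scene [321 238]
```

View pics/p.png

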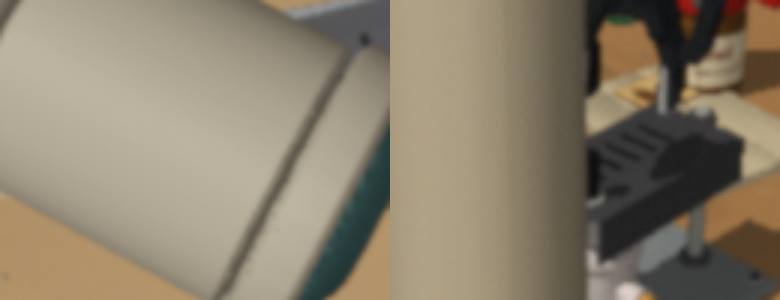

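Emit:
drive_tool(deltas=[[0.4,-0.8,-2.5,0,0,0,6],[0.4,-0.8,-2.5,0,0,0,10],[0.4,-0.8,-2.5,0,0,0,10],[0.4,-0.8,-2.5,2.5,0,0,10],[0.4,-0.8,-2.5,5,0,0,10],[0.4,-0.8,-2.5,7,0,0,10],[0.4,-0.8,-2.5,7,0,0,10],[0.4,-0.8,-2.5,7,0,0,10]])

```text
time: 2.17
eef_pos: [529.9, -183.6, 160.7]
ee_rot: [0.0, 0.83, -0.558, -0.001]
wrist_force: [0.3, -0.9, 0.8]
grip_width: 51.2
finger_force: 0.0
```

Emit:
drive_tool(deltas=[[0.7,0,0,0,0,0,0],[0.9,0,0,0,0,0,0],[0.9,0,0,0,0,0,0],[0.9,0,0,0,0,0,0],[0.9,0,0,0,0,0,0],[0.9,0,0,0,0,0,0]], force=25)

```text
time: 2.67
eef_pos: [532.1, -183.5, 163.0]
ee_rot: [0.0, 0.83, -0.558, 0.002]
wrist_force: [-0.8, -1.3, 5.5]
grip_width: 15.1
finger_force: 25.7
```

```bash
cat >> h.py <<'E'
def arc(degs,H=(589.7,-333.3)):
    s,p,R=pose();v=np.array([p[0]-H[0],p[1]-H[1],0]);print(p,np.hypot(*v[:2]),np.degrees(np.arctan2(v[1],v[0])))
    for d in degs:
        q=Ro.from_euler("z",d,degrees=True).apply(v)-v
        print(d,(R.inv().apply(q)/10).round(2).tolist())
E
python3 -c "
from h import *
arc([4,8,12,16,20,24,28,32,36,40,44,48])"
```

```text
[ 532.13520643 -183.45615807  162.97257103] 160.5206604202576 111.01503924111154
4 [0.02, 1.12, -0.0]
8 [0.11, 2.24, -0.0]
12 [0.28, 3.34, -0.01]
16 [0.53, 4.44, -0.01]
20 [0.85, 5.51, -0.01]
24 [1.25, 6.56, -0.01]
28 [1.72, 7.57, -0.01]
32 [2.26, 8.56, -0.01]
36 [2.87, 9.5, -0.01]
40 [3.54, 10.39, -0.01]
44 [4.27, 11.24, -0.01]
48 [5.06, 12.04, -0.01]
```

Emit:
drive_tool(deltas=[[0.9,0,0,-0.2,0,0,0],[0.9,0.02,1.12,-0.2,0,0,-4],[0.9,0.11,2.24,-0.2,0,0,-8],[0.9,0.28,3.34,-0.2,0,0,-12],[0.9,0.53,4.44,-0.2,0,0,-16],[0.9,0.85,5.51,-0.2,0,0,-20],[0.9,1.25,6.56,-0.2,0,0,-24],[0.9,1.72,7.57,-0.2,0,0,-28],[0.9,2.26,8.56,-0.2,0,0,-32],[0.9,2.87,9.5,-0.2,0,0,-36],[0.9,3.54,10.39,-0.2,0,0,-40],[0.9,3.54,10.39,-0.2,0,0,-40]])

```text
time: 3.67
eef_pos: [448.6, -256.7, 163.1]
ee_rot: [0.001, 0.971, -0.24, 0.001]
wrist_force: [2.9, -1.8, -4.2]
grip_width: 15.0
finger_force: 25.4
```

```bash
python3 -c "
from h import *
arc([5,10,15,20,25,30,35,40,45,50,53])
plan([500,-300,160],-120)"
```

```text
[ 448.60310523 -256.72071425  163.05444503] 160.53884489308953 151.50943370352275
5 [0.04, 1.4, 0.0]
10 [0.21, 2.79, 0.0]
15 [0.5, 4.16, 0.01]
20 [0.9, 5.5, 0.01]
25 [1.42, 6.8, 0.01]
30 [2.05, 8.05, 0.01]
35 [2.79, 9.24, 0.02]
40 [3.63, 10.36, 0.02]
45 [4.56, 11.41, 0.02]
50 [5.59, 12.37, 0.02]
53 [6.24, 12.9, 0.03]
3.6667 [ 448.6 -256.7  163.1] -> [500, -300, 160] cm [6.56 1.43 0.32] deg [ 0.1 -0.1  2.2] q [-37.  14. 100.  -0.  67.  80.] 15.018937840333336
```

Emit:
drive_tool(deltas=[[0.9,0.04,1.4,0,0,0,-5],[0.9,0.21,2.79,0,0,0,-10],[0.9,0.5,4.16,0,0,0,-15],[0.9,0.9,5.5,0,0,0,-20],[0.9,1.42,6.8,0,0,0,-25],[0.9,2.05,8.05,0,0,0,-30],[0.9,2.79,9.24,0,0,0,-35],[0.9,3.63,10.36,0,0,0,-40],[0.9,4.56,11.41,0,0,0,-45],[0.9,5.59,12.37,0,0,0,-50],[0.9,6.24,12.9,0,0,0,-53],[0.9,6.24,12.9,0,0,0,-53]])

```text
time: 4.67
eef_pos: [442.4, -400.1, 163.0]
ee_rot: [0.001, 0.976, 0.218, -0.002]
wrist_force: [-4.2, -2.7, 0.8]
grip_width: 15.0
finger_force: 25.9
```

Emit:
drive_tool(deltas=[[0.5,0,0,0,0,0,0],[0.5,0,0,0,0,0,0],[0.5,0,0,0,0,0,0],[0.5,0,0,0,0,0,0],[0.4,0,0,-3,0,0,0],[0.2,0,0,-6,0,0,0],[0,0,0,-9,0,0,0],[0,0,0,-9,0,0,0],[0,0,0,-9,0,0,0]])

```text
time: 5.42
eef_pos: [444.3, -398.4, 255.7]
ee_rot: [0.002, 0.976, 0.218, 0.001]
wrist_force: [-0.9, -0.2, -0.6]
grip_width: 85.5
finger_force: 0.0
```

```bash
python3 -c "
from h import *
plan([570,-220,250],-80)
c=bot.camera('top');cv2.imwrite('pics/t2.png',cv2.resize(c['frame'][200:330,230:410],(800,578),interpolation=cv2.INTER_CUBIC))
"
```

```text
5.4167 [ 444.3 -398.4  255.7] -> [570, -220, 250] cm [ 18.97 -10.79   0.55] deg [ 0.3 -0.1 15.2] q [-49.  17.  81.   0.  82.  16.] 85.46377078292599
```

View pics/t2.png

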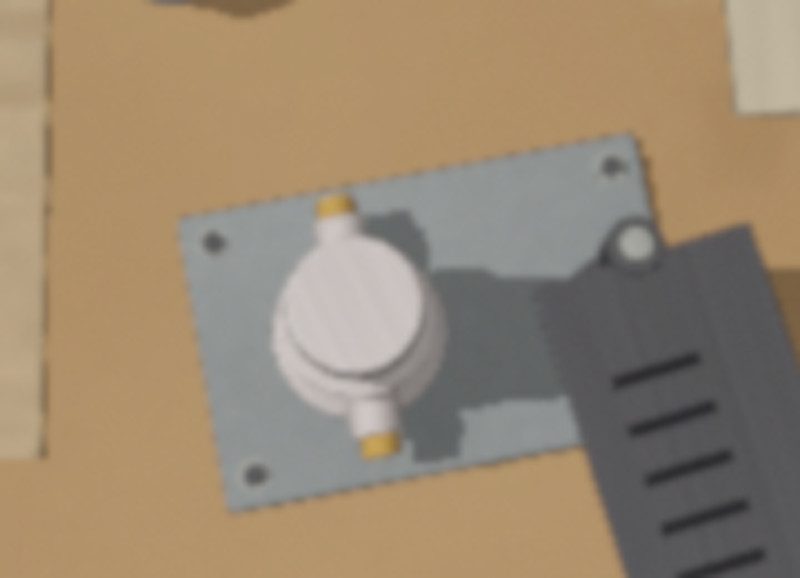

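```bash
python3 -c "
from h import *
c=bot.camera('top')
g=lambda u,v,z:at_z(c,(230+(u+.5)/(800/180)-.5,200+(v+.5)/(578/130)-.5),z)
a=g(355,304,134);b=g(535,288,150);print(a,b,b-a,g(360,331,80))
plan([*a[:2],230],-85)
"
```

```text
[ 568.86909413 -220.33064426  134.        ] [ 572.44493883 -292.39740879  150.        ] [  3.5758447  -72.06676453  16.        ] [ 563.23108392 -221.15238432   80.        ]
5.5167 [ 443.1 -397.2  252.6] -> [np.float64(568.8690941342134), np.float64(-220.3306442552942), 230] cm [ 18.92 -10.64   2.28] deg [-0.1  0.  20.2] q [-49.  17.  82.   0.  82.  16.] 85.07645160560358
```

Emit:
drive_tool(deltas=[[0,18.9,-10.6,0,0,0,20],[0,18.9,-10.6,0,0,0,20],[0,18.9,-10.6,0,0,0,20],[0,18.9,-10.6,0,0,0,20],[0,18.9,-10.6,0,0,0,20],[0,18.9,-10.6,0,0,0,20],[0,18.9,-10.6,4,0,0,20],[0,18.9,-10.6,7,0,0,20],[0,18.9,-10.6,7,0,0,20],[0,18.9,-10.6,7,0,0,20]])

```text
time: 6.35
eef_pos: [567.5, -220.9, 180.8]
ee_rot: [-0.002, 0.999, 0.045, -0.003]
wrist_force: [-0.9, -0.2, -0.0]
grip_width: 85.3
finger_force: 0.0
```

```bash
python3 -c "
from h import *
plan([568.9,-220.3,101],-85)"
```

```text
6.35 [ 567.5 -220.9  180.8] -> [568.9, -220.3, 101] cm [ 0.19 -0.02  7.97] deg [-0.2  0.3  0.2] q [-28.  21.  86.  -0.  73.  57.] 85.32800388708756
```

Down slowly and close.

Emit:
drive_tool(deltas=[[0,0.15,0,2.5,0,0,0],[0,0.15,0,5,0,0,0],[0,0.15,0,6.5,0,0,0],[0,0.15,0,8,0,0,0],[0,0.15,0,8,0,0,0],[0,0.15,0,8,0,0,0]])

```text
time: 6.85
eef_pos: [571.3, -222.4, 104.5]
ee_rot: [0.0, 0.999, 0.045, 0.0]
wrist_force: [-0.1, 0.2, -0.1]
grip_width: 85.5
finger_force: 0.0
```

Emit:
drive_tool(deltas=[[0.3,0,0,0,0,0,0],[0.5,0,0,0,0,0,0],[0.5,0,0,0,0,0,0],[0.5,0,0,0,0,0,0],[0.5,0,0,0,0,0,0]], force=40)

```text
time: 7.27
eef_pos: [571.9, -222.7, 105.5]
ee_rot: [0.001, 0.999, 0.045, 0.002]
wrist_force: [-1.3, -1.6, 5.6]
grip_width: 55.7
finger_force: 41.6
```

```bash
python3 -c "
from h import *
P=[]
for i in range(8):
  bot.camera('top');s=bot.read_state();P.append(np.r_[s['eef_pos'],s['wrist_force'],s['torque']])
P=np.array(P);print(P.mean(0).round(2),P.std(0).round(2));plan([568.9,-220.3,101],-85)"
```

```text
[ 5.7191e+02 -2.2266e+02  1.0552e+02 -5.2000e-01 -9.6000e-01  6.1500e+00
 -1.3000e-01  1.1000e-01  1.0000e-02] [0.01 0.01 0.01 0.5  0.44 0.42 0.03 0.03 0.02]
7.6667 [ 571.9 -222.7  105.5] -> [568.9, -220.3, 101] cm [-0.28 -0.26  0.45] deg [ 0.2 -0.2  0.2] q [-28.  24.  92.  -0.  63.  57.] 55.581587029637035
```

Emit:
drive_tool(deltas=[[0.3,0,0,0,0,0,0],[0.3,0,0,0,0,0,0],[0.3,-0.26,-0.24,0.3,0,0,0],[0.3,-0.26,-0.24,0.3,0,0,0],[0.3,-0.26,-0.24,0.3,0,0,0],[0.3,-0.26,-0.24,0.3,0,0,0],[0.5,-0.26,-0.24,0.3,0,0,0],[0.5,-0.26,-0.24,0.3,0,0,0],[0.5,-0.26,-0.24,0.3,0,0,0],[0.5,-0.26,-0.24,0.3,0,0,0],[0.5,-0.26,-0.24,0.3,0,0,0]], force=40)

```text
time: 8.58
eef_pos: [567.8, -219.2, 100.5]
ee_rot: [-0.0, 0.999, 0.045, -0.0]
wrist_force: [-1.0, 0.3, 3.7]
grip_width: 55.7
finger_force: 41.9
```

Emit:
drive_tool(deltas=[[0.5,0,0,0.3,0,0,0],[0.5,0,0,0.3,0,0,4],[0.5,0,0,0.3,0,0,8],[0.5,0,0,0.3,0,0,12],[0.5,0,0,0.3,0,0,15],[0.5,0,0,0.3,0,0,15]])

```text
time: 9.08
eef_pos: [570.6, -220.8, 100.2]
ee_rot: [0.002, 0.996, -0.086, 0.003]
wrist_force: [-0.6, -0.8, 12.9]
grip_width: 55.9
finger_force: 42.7
```

```bash
python3 -c "
from h import *
plan([568.9,-220.3,101],-100);print(pose()[0]['torque'])"
```

```text
9.0833 [ 570.6 -220.8  100.2] -> [568.9, -220.3, 101] cm [-0.18 -0.02 -0.08] deg [ 0.1 -0.4  0.1] q [-28.  24.  93.  -0.  62.  72.] 55.865076782890206
[-0.1704762   0.0526707  -0.17642675]
```

Emit:
drive_tool(deltas=[[0.5,0,0,0,0,0,3],[0.5,0,0,0,0,0,6],[0.5,0,0,0,0,0,9],[0.5,0,0,0,0,0,9],[0.5,0,0,0,0,0,9]])

```text
time: 9.5
eef_pos: [570.1, -221.2, 100.2]
ee_rot: [0.002, 0.987, -0.164, 0.003]
wrist_force: [-1.1, -1.3, 14.3]
grip_width: 55.9
finger_force: 42.7
```

Emit:
drive_tool(deltas=[[0.5,0,0,0,0,0,3],[0.5,0,0,0,0,0,6],[0.5,0,0,0,0,0,9],[0.5,0,0,0,0,0,9],[0.5,0,0,0,0,0,9]])

```text
time: 9.92
eef_pos: [570.1, -221.1, 100.2]
ee_rot: [0.001, 0.971, -0.24, 0.003]
wrist_force: [-0.9, -1.8, 14.1]
grip_width: 55.9
finger_force: 42.7
```

Emit:
drive_tool(deltas=[[0.5,0,0,0,0,0,3],[0.5,0,0,0,0,0,6],[0.5,0,0,0,0,0,9],[0.5,0,0,0,0,0,9],[0.5,0,0,0,0,0,9]])

```text
time: 10.33
eef_pos: [570.6, -221.6, 100.0]
ee_rot: [0.001, 0.949, -0.316, 0.004]
wrist_force: [0.2, -2.6, 11.2]
grip_width: 55.8
finger_force: 42.5
```

Emit:
drive_tool(deltas=[[0.5,0,0,0,0,0,3],[0.5,0,0,0,0,0,5],[0.5,0,0,0,0,0,5],[0.5,0,0,0,0,0,5]])

```text
time: 10.67
eef_pos: [568.8, -219.6, 97.5]
ee_rot: [-0.0, 0.934, -0.357, 0.001]
wrist_force: [0.2, -1.1, 2.6]
grip_width: 55.9
finger_force: 43.6
```

```bash
python3 -c "
from h import *
plan([568.9,-220.3,101],-132);print(pose()[0]['torque'])"
```

```text
10.6667 [ 568.8 -219.6   97.5] -> [568.9, -220.3, 101] cm [ 0.05  0.04 -0.35] deg [-0.1 -0.1  0.2] q [-28.  24.  93.   0.  62. 104.] 55.904318830263726
[-0.10447684 -0.29372503 -0.18217166]
```

Emit:
drive_tool(deltas=[[0.5,0,0,0.2,0,0,2],[0.5,0,0,0.4,0,0,2],[0.5,0,0,0.6,0,0,2],[0.5,0,0,0.6,0,0,2],[0.5,0,0,0.6,0,0,2]])

```text
time: 11.08
eef_pos: [568.2, -219.4, 91.1]
ee_rot: [-0.0, 0.928, -0.373, 0.0]
wrist_force: [2.1, -1.5, 0.8]
grip_width: 55.7
finger_force: 43.4
```

Emit:
drive_tool(deltas=[[0.5,0,0,0.2,0,0,0],[0.5,0,0,0.4,0,0,0],[0.5,0,0,0.6,0,0,0],[0.5,0,0,0.7,0,0,0],[0.5,0,0,0.7,0,0,0],[0.5,0,0,0.7,0,0,0]], force=60)

```text
time: 11.58
eef_pos: [568.4, -219.5, 86.8]
ee_rot: [0.0, 0.928, -0.373, 0.001]
wrist_force: [-1.1, 0.8, 14.8]
grip_width: 55.5
finger_force: 62.7
```

Emit:
drive_tool(deltas=[[0.5,0,0,0.2,0,0,0],[0.5,0,0,0.3,0,0,0],[0.5,0,0,0.3,0,0,0],[0.5,0,0,0.3,0,0,0],[0.5,0,0,0.3,0,0,0]])

```text
time: 12.0
eef_pos: [568.5, -219.6, 86.7]
ee_rot: [0.0, 0.928, -0.373, 0.002]
wrist_force: [-5.8, 3.6, 28.6]
grip_width: 55.1
finger_force: 64.0
```

```bash
python3 -c "
from h import *
for i in range(6): c=bot.camera('scene')
plan([568.9,-220.3,86],-134);print(pose()[0]['wrist_force'])
u=proj(c,[[569,-220,100]])[0].astype(int);print(u)
t=bot.camera('top')['frame']
a=c['frame'][u[1]-60:u[1]+60,u[0]-80:u[0]+80];b=t[200:320,230:390]
cv2.imwrite('pics/f.png',np.hstack([cv2.resize(x,(400,300),interpolation=cv2.INTER_CUBIC) for x in(a,b)]))"
```

```text
12.3 [ 568.5 -219.5   86.6] -> [568.9, -220.3, 86] cm [0.08 0.03 0.07] deg [-0.  -0.2  0.2] q [-28.  25.  94.  -0.  61. 106.] 55.29063511365277
[-4.92265269  3.763366   29.51429207]
[325 260]
```

View pics/f.png

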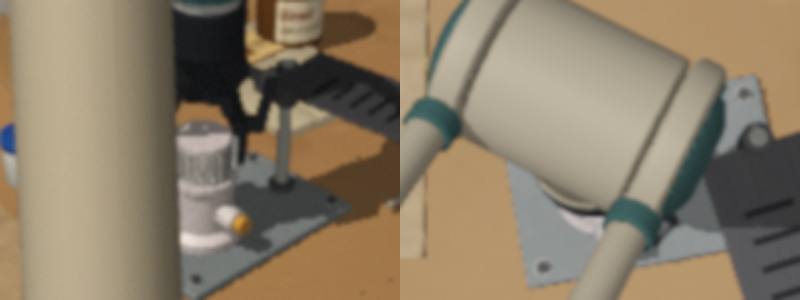

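The picture shows the collar (left half, about 205,160) seated on the body with no visible gap, and the guard open. An extra 3 mm of commanded push moved it only 0.1 mm and doubled the force, so it is on a hard stop.

```bash
python3 -c "
from workcell import bot
print(bot.close_job())"
```

```text
the job is handed in; nothing more can be done
None
```

I swung the guard open to about 1.7 rad, turned the collar clockwise about 50° until it dropped over the pins, and handed the job in with the gripper still holding it pushed home on the seat (about 29 N down); no verdict came back.

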